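Comb scattered gauge rods into the measuring lanes

TASK

Take the rake by its handle and comb the four scattered steel rods along the tray towards the stop bar, so that one rod lies straight in each marked lane, then push them home with the rake until all are felt to bear on the stop: a light push of about 5 to 10 N, never a hard shove, and if something binds on the way ease off instead of forcing it. Touch the rods only with the rake, then lift it straight off without disturbing the rows and stand it back upright in the middle of its rubber mat; leave everything else where it is.

Things in the scene. Friction and masses are not known exactly. Their poses are not given: they have to be found in the camera images.
- tray: fixed black plastic tray, 290 x 188 mm. Origin on its underside; x along the lanes to the stop, z up. Floor top at z = 6 mm, x -140 to +150 mm. Side walls: inner faces y = +-90 mm, 4 mm thick, x -132 to +108, tops z = 18 mm. No wall at the near end (x = -140 mm): the rake may overhang it. Behind the stop: fixed ceramic ball on a post (x 130, y 50, top z 55 mm) and the loose gauge block
- tray_lanes (a point): point on the tray's floor at the tray's x = 0, y = 0, z = 6 mm, axes as the tray's. Fine white lines on the floor along x, at y = -68, -34, 0, 34 and 68 mm, bound four lanes 34 mm wide, middles at y = 51, 17, -17 and -51 mm
- stop: fixed rigid steel stop bar across the tray, 8 mm thick, 180 mm long, 20 mm high. Origin at the middle of the foot of the face that looks at the rods: x = 100 mm, z = 6 mm in the tray's frame; axes as the tray's
- mat: fixed grey rubber mat, 130 (x) x 190 (y) x 3 mm, on which the rake stands at the start. Origin at the centre of its underside, z up
- rake: aluminium rake, 270 g, standing on its teeth; 142 mm wide (y), from x = -74 (at most) to +45 mm. Origin level with the teeth's undersides, below the handle's middle; x points where the teeth point, z up. Handle: upright black block 24 (x) x 30 (y) mm, z = 20 to 64 mm. Under it a flat bridge z = 14 to 20 mm (x -42 to +14 mm), which passes over the rods
- rake_teeth (a point): point on the rake at its x = -38 mm, y = 0, z = 0, axes as the rake's. Five teeth 14 mm high, points at rake x = 45, y = -68, -34, 0, 34, 68 mm; they widen back to rake x = 15 mm, then leave four parallel gaps 14 mm wide, middles at y = 51, 17, -17, -51 mm. In each gap a pusher face meets the rod's rear end; the pusher is clamped anywhere from 0 to 24 mm ahead (+x) of this point: not measured, feel for it
- rod1: hexagonal steel rod, 10 mm across flats, about 90 mm long (hand-sawn: 88.5 to 91.5 mm, not known which), 60 g. Origin mid-length on its axis (5 mm above the tray floor), x along the rod; y and z turn as it rolls over its flats. Starts askew; belongs in the tray's leftmost lane (tray y = +51 mm)
- rod2: hexagonal steel rod, 10 mm across flats, about 90 mm long (hand-sawn: 88.5 to 91.5 mm, not known which), 60 g. Origin mid-length on its axis (5 mm above the tray floor), x along the rod; y and z turn as it rolls over its flats. Starts askew; belongs in the tray's lane at tray y = +17 mm
- rod3: hexagonal steel rod, 10 mm across flats, about 90 mm long (hand-sawn: 88.5 to 91.5 mm, not known which), 60 g. Origin mid-length on its axis (5 mm above the tray floor), x along the rod; y and z turn as it rolls over its flats. Starts askew; belongs in the tray's lane at tray y = -17 mm
- rod4: hexagonal steel rod, 10 mm across flats, about 90 mm long (hand-sawn: 88.5 to 91.5 mm, not known which), 60 g. Origin mid-length on its axis (5 mm above the tray floor), x along the rod; y and z turn as it rolls over its flats. Starts askew; belongs in the tray's rightmost lane (tray y = -51 mm)
- gauge_block: loose steel block 9 x 35 x 30 mm standing on the tray behind the stop; origin under its centre. Leave alone
- vee_block: loose dark steel vee block 60 x 45 x 37 mm at the side; origin under its centre. Leave alone
- cleaner: loose white bottle, 54 mm across, 120 mm high; origin under its centre. Leave alone
- stylus_case: loose black case 110 x 75 x 30 mm; origin under its centre. Leave alone
- setting_block: loose steel block 75 x 50 x 25 mm with three holes; origin under its centre. Leave alone
- driver: loose screwdriver 170 mm long, lying; x along it. Leave alone
Things that resemble listed ones, but are neither listed nor needed, are in the scene too. Leave any orange or turquoise look-alike of the rod3 alone.

How it is judged:
On the way, in this order (a step that is already met when the one before it is completed fails the run):
1. the rake is lifted off its mat (z of rake in the frame of mat above 0.02 m), for 0.1 s.
2. all four rods lie straight in their lanes, ends at the stop, and the rods press on the stop with 3 N or more in all while the rake pushes (x of rod1 in the frame of tray between 0.05 and 0.06 m and y of rod1 in the frame of tray between 0.041 and 0.061 m and z of each of rod1, rod2, rod3, rod4 in the frame of tray below 0.0135 m and angle between the x axis of each of rod1, rod2, rod3, rod4 and the x axis of tray, either way round below 0.1 rad and x of rod2 in the frame of tray between 0.05 and 0.06 m and y of rod2 in the frame of tray between 0.007 and 0.027 m and x of rod3 in the frame of tray between 0.05 and 0.06 m and y of rod3 in the frame of tray between -0.027 and -0.007 m and x of rod4 in the frame of tray between 0.05 and 0.06 m and y of rod4 in the frame of tray between -0.061 and -0.041 m and contact force between stop and anything else above 3 N and (contact force between rake and rod1 above 1 N or contact force between rake and rod2 above 1 N or contact force between rake and rod3 above 1 N or contact force between rake and rod4 above 1 N)), for 0.2 s.
At the end, for the whole second after the job is handed in: Each rod on the tray floor in its own lane: rod middle 50-60 mm along tray x (front end about 5 mm or less from the stop), within 10 mm of the lane middle and 0.10 rad of tray x. Rake upright (0.08 rad) on its mat, origin within 40 mm of mat centre. Rods and rake at rest (x of rod1 in the frame of tray between 0.05 and 0.06 m and y of rod1 in the frame of tray between 0.041 and 0.061 m and z of each of rod1, rod2, rod3, rod4 in the frame of tray below 0.0135 m and angle between the x axis of each of rod1, rod2, rod3, rod4 and the x axis of tray, either way round below 0.1 rad and x of rod2 in the frame of tray between 0.05 and 0.06 m and y of rod2 in the frame of tray between 0.007 and 0.027 m and x of rod3 in the frame of tray between 0.05 and 0.06 m and y of rod3 in the frame of tray between -0.027 and -0.007 m and x of rod4 in the frame of tray between 0.05 and 0.06 m and y of rod4 in the frame of tray between -0.061 and -0.041 m and horizontal distance between rake and mat below 0.04 m and angle between rake's own z axis and vertical below 0.08 rad and z of rake in the frame of mat below 0.006 m and linear speed of each of rod1, rod2, rod3, rod4, rake below 0.02 m/s); the robot touches nothing.
It fails at once if the rods are rammed against the stop with more than 15 N (contact force between stop and anything else above 15 N).
It fails at once if the rake is pressed on the tray's floor or walls with more than 35 N (contact force between rake and tray above 35 N).
It fails at once if a rod is rammed by the rake with more than 20 N (contact force between rake and rod1 above 20 N or contact force between rake and rod2 above 20 N or contact force between rake and rod3 above 20 N or contact force between rake and rod4 above 20 N).
It fails at once if the robot itself (gripper or arm) touches a rod; only the rake may (contact force between any of the fingers, the arm and rod1 above 0.3 N or contact force between any of the fingers, the arm and rod2 above 0.3 N or contact force between any of the fingers, the arm and rod3 above 0.3 N or contact force between any of the fingers, the arm and rod4 above 0.3 N).
It fails at once if a bystander is shifted by more than 15 mm or tipped (distance of any of gauge_block, vee_block, cleaner, stylus_case, setting_block, driver from where it was at the start of the episode above 0.015 m).
It also fails if it takes over 70 s, if anything falls off the work surface, if the arm or the gripper's body presses on something with over 40 N, if the wrist force passes 120 N, or if a joint passes its speed limit or range.

ROBOT

A 7-joint arm with a two-finger parallel gripper is mounted at the origin on the work surface. World frame = base frame: x ahead of the robot, y to its left, z up, the work surface at z = 0. Lengths are in m, angles in rad, forces in N, time in s.
With the tool pointing down it reaches from about 0.35 to 0.9 m from the base axis. Payload 8.1 kg.
Tool frame: the origin (TCP) lies at the very end of the fingers, on their centre line; the grasp point (between the pads) lies grip_point_offset behind it (grip_point_offset is the distance from the TCP to the grasp point, in m); z points along the fingers, y is the direction in which the jaws open and shut (so a half turn about z gives the same grasp; the last joint's range is limited). The gripper opens to 92 mm and grips with 3 to 60 N. Pads are 19 mm wide; open, the fingers measure 130 mm over their backs; the gripper's body (75 mm by 190 mm) begins 47 mm behind the grasp point.
Start: joints at [1.221, 0.434, 0.025, 1.573, -0.012, 1.134, -0.075], TCP at [0.153, -0.606, 0.227] pointing down, gripper open.
Joint ranges: [-2.62, 2.62], [-0.44, 2.09], [-1.27, 1.32], [0.08, 2.57], [-1.32, 4.46], [0.12, 2], [-2.74, 2.74]. Speed limits (rad/s): [2.22, 2.22, 3.01, 3.01, 3.14, 3.14, 3.14].

INTERFACE

Orientations are given as a rotation vector (axis times angle).
In Python, from cell import * gives the robot as it stands.
- The arm moves only by the tool drive_tool, never from a script. Its argument "increments" is a list of rows, each an object of numbers: "grip": the gripper's target within -1 to 1 (shut at 1, half-way at 0, fully open at -1); "tx", "ty", "tz": the shift along the world's x, y, z normalised to -1 to 1, where 1 is 400 mm; "turn": the turn about the world's z normalised to -1 to 1, where 1 is 60 degrees. In form: [{"grip": .., "tx": .., "ty": .., "tz": .., "turn": ..}, ...]. A call has 1 to 20 rows; each row is the pose to reach, as a shift and turn from the pose measured when the call began; what a row does not reach only later rows make up. A row lasts 1/10 s, in which the tool goes at most 50 mm and 8.59 degrees, less where a joint would pass 70% of its speed; a pose out of reach is approached as far as the arm can. A call with a number of a shift or a turn outside -1 to 1 is refused whole. A call with a gripper value outside its range is refused whole. The fingers move at their own pace and stop on an object; "newtons" is the grip in N (left out, the last holds). Time passes only in rows, so rows that repeat a pose let the fingers close. It gives the time, the measured TCP pose, the force and the opening at its end, in the units of the state.
- observe(): the state, without advancing time (a new reading comes with each control period).
- get_image(name): name is "scene" or "top"; returns the picture (400x640x3 uint8, red, green, blue); there is no depth.
- camera_info(name): a dict with "fx", "fy", "cx", "cy" (pixels), "eye" and "rotation" of the camera in the world. Camera axes: x right, y down, z forward; pixel columns grow to the right and rows downward; lengths in m; the calibration is good to about 2 mm. A picture is of the moment at which its call begins. camera_info takes no time and is no camera call.
- sign_off(): hands the job in, once; it reports no verdict.
The state is a dict: "clock": time; "joints": joint angles; "dq": joint speeds; "joint_efforts": joint torques, N m; "position": TCP position; "ee_rot": TCP orientation; "force": force on the tool from outside, world axes, zero at the start; "ft_torque": the same for the moment, N m; "width": opening from 0.0 (shut) to 1.0 (fully open).
Only numpy, scipy, OpenCV 4.12 (cv2) and the standard library are available. Lean on these libraries where they do the work, as an engineer would, in place of code of your own. Each camera call takes 0.05 s, during which the arm holds its last target. There are 200 camera calls.

## Working session

There is one attempt and no reset: what is moved stays moved. The work goes in short steps, Python scripts to look and compute and a tool call to move; the robot and the scene stay as the last step left them, time stands still between calls to the robot, and variables do not carry over. Pictures are saved under pics/ and viewed, about 8 in all and at most 12, crops included, and the job is handed in when it is done.

Besides the shell and the picture viewer there is one more tool, called as name(argument=value, ...), one argument or row to a line, values as JSON. drive_tool: Moves the arm, as the interface text tells. Its arguments: {"type":"object","properties":{"increments":{"type":"array","items":{"type":"object","properties":{"grip":{"type":"number"},"tx":{"type":"number"},"ty":{"type":"number"},"tz":{"type":"number"},"turn":{"type":"number"}}}},"newtons":{"type":"number"}},"required":["increments"]}

```bash
mkdir -p pics; ls; cat > h.py <<'E'
from cell import *
import numpy as np, cv2
def ray(cam,u,v,z):
    c=camera_info(cam);R=np.array(c["rotation"]).reshape(3,3);e=np.array(c["eye"])
    d=R@np.array([(u-c["cx"])/c["fx"],(v-c["cy"])/c["fy"],1]);return e+d*(z-e[2])/d[2]
def proj(cam,p):
    c=camera_info(cam);R=np.array(c["rotation"]).reshape(3,3)
    q=R.T@(np.array(p)-c["eye"]);return q[0]/q[2]*c["fx"]+c["cx"],q[1]/q[2]*c["fy"]+c["cy"]
def snap(cam,name,box=None,size=(800,500)):
    im=get_image(cam)[:,:,::-1].copy();cv2.imwrite(f"pics/{name}_raw.png",im)
    if box:
        x0,y0,x1,y1=box;im=im[y0:y1,x0:x1]
        im=cv2.resize(im,size,interpolation=cv2.INTER_CUBIC)
    cv2.imwrite(f"pics/{name}.png",im);return im
E
python3 - <<'E'
from h import *
for n in("scene","top"): print(camera_info(n))
print(observe())
a=snap("top","t0");b=snap("scene","s0")
E
python3 -c "
import cell;print([ (k) for k in dir(cell) if k[0]!='_'])"
```

```text
pics
{'fx': 426.73130959671374, 'fy': 426.73130959671374, 'cx': 324.8599527485353, 'cy': 198.86527235955424, 'eye': array([ 0.93162642, -0.68470404,  1.02037045]), 'rotation': array([-2.35586501, -0.72741439,  0.26929861])}
{'fx': 392.6673345526071, 'fy': 392.6673345526071, 'cx': 324.7827781987265, 'cy': 201.16698954030517, 'eye': array([0.41745007, 0.00633343, 1.18037973]), 'rotation': array([-2.21136965,  2.19213125, -0.06771541])}
{'clock': 0.0, 'joints': array([ 1.22142414,  0.4352049 ,  0.02497077,  1.57410755, -0.0115804 ,
        1.13399762, -0.07512347]), 'dq': array([-0.0017024 ,  0.00028899, -0.0009733 ,  0.0001456 , -0.00030109,
       -0.00068533, -0.00121667]), 'joint_efforts': array([-9.40286809e-04, -6.67860103e+01,  9.84364562e-01, -3.14469230e+01,
       -6.06269413e-02,  4.26395237e-02,  9.55067731e-05]), 'position': array([ 0.15248438, -0.60558012,  0.22595215]), 'ee_rot': array([-3.11620340e+00, -3.86327880e-01,  5.50302533e-04]), 'force': array([-0.50803174,  0.75924448,  0.28528982]), 'ft_torque': array([-0.02322088, -0.02066672, -0.0262983 ]), 'width': 0.995698714147457}
['PlanningError', 'camera_info', 'get_image', 'grip_point_offset', 'observe', 'sign_off']
```

```bash
sed -i 's/R=np.array(c\["rotation"\]).reshape(3,3)/R=cv2.Rodrigues(np.array(c["rotation"]))[0]/' h.py; python3 -c "
from h import *
print(grip_point_offset)"
```

```text
0.0188
```

View pics/t0.png

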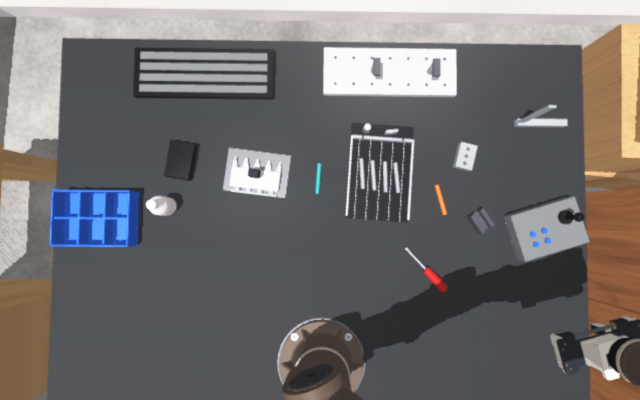

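View pics/s0.png

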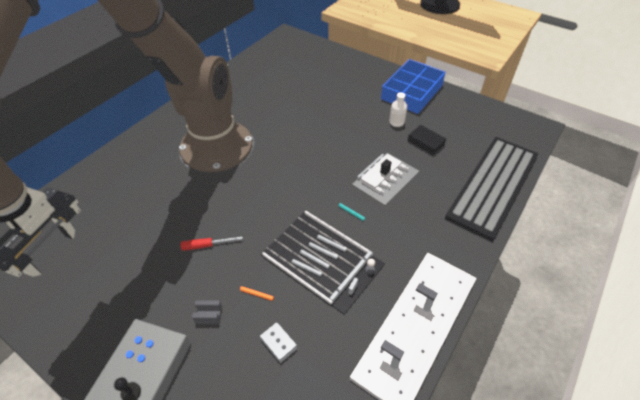

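Top view: the tray is at (380,172), four grey rods inside it at (362–397,175). The rake is on its mat at (257,172), with its teeth pointing up (world +x). The turquoise bar (318,178) and orange bar (441,199) outside the tray are the look-alikes. Next I'll enlarge the tray and the rake.

```bash
python3 - <<'E'
import cv2
im=cv2.imread("pics/t0_raw.png")
a=cv2.resize(im[112:228,338:424],None,fx=5,fy=5,interpolation=cv2.INTER_CUBIC)
b=cv2.resize(im[142:202,218:296],None,fx=4.5,fy=4.5,interpolation=cv2.INTER_CUBIC)
import numpy as np
c=np.zeros((580,430+351,3),np.uint8);c[:580,:430]=a;c[:b.shape[0],430:430+b.shape[1]]=b
cv2.imwrite("pics/c1.png",c)
E
```

```text
(no output)
```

View pics/c1.png

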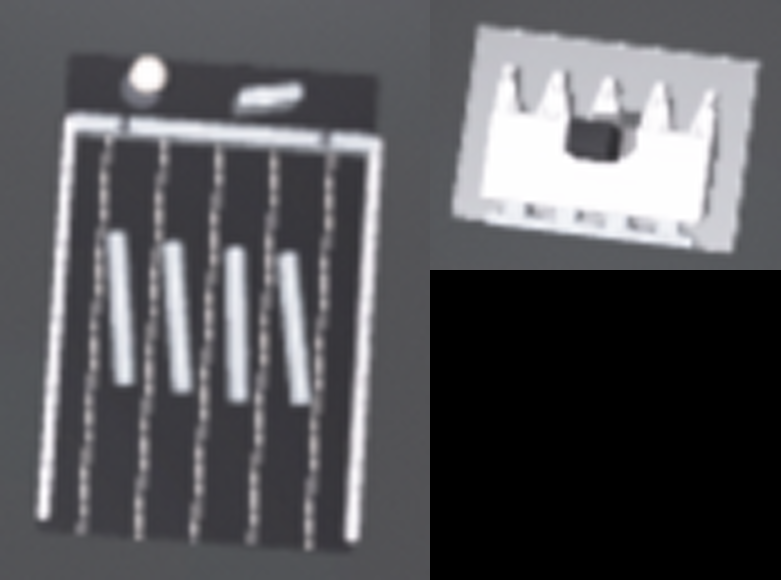

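```bash
cat > fit.py <<'E'
from h import *
from scipy.optimize import least_squares
def up(p,o,f): return (p[0]+.5)/f-.5+o[0],(p[1]+.5)/f-.5+o[1]
A=lambda p:up(p,(338,112),5); B=lambda p:up((p[0]-430,p[1]),(218,142),4.5)
W=lambda uv,z:ray("top",*uv,z)
def rot(t): return np.array([[np.cos(t),-np.sin(t)],[np.sin(t),np.cos(t)]])
E
python3 - <<'E'
from fit import *
obs=[]  # (model xy (nan=free), pixel,z)
ys=[.068,.034,0,-.034,-.068]
for y,a,b in zip(ys,[(82,535),(139,540),(194,542),(252,545),(309,550)],[(110,140),(164,145),(219,150),(273,152),(329,157)]):
    obs+=[(np.nan,y,W(A(a),.006)),(np.nan,y,W(A(b),.006))]
for p,x,z in [((70,52),.15,.006),((378,75),.15,.006),((36,533),-.14,.003),((350,550),-.14,.003)]: obs.append((x,np.nan,W(A(p),z)))
def res(q):
    r=[]
    for x,y,w in obs:
        m=rot(q[2]).T@(w[:2]-q[:2])
        r.append(m[0]-x if np.isnan(y) else m[1]-y)
    return np.array(r)
s=least_squares(res,[.46,-.13,0]);q=s.x
print("tray",q,"res mm",(s.fun*1e3).round(1))
for i,(a,b) in enumerate([((118,232),(124,385)),((174,241),(182,392)),((236,248),(238,402)),((289,252),(301,404))]):
    P=[rot(q[2]).T@(W(A(t),.014)[:2]-q[:2])*1e3 for t in(a,b)]
    print("rod",i+1,P[0].round(1),P[1].round(1),np.hypot(*(P[0]-P[1])).round(1))
c=[W(B(p),.003)[:2] for p in[(478,25),(760,62),(733,252),(452,217)]]
print("mat",np.mean(c,0),[np.round(x,3) for x in c],np.hypot(*(c[0]-c[1])),np.hypot(*(c[1]-c[2])))
e=c[0]+c[3]-c[1]-c[2];print("mat yaw",np.arctan2(-e[0],e[1]))
t=[W(B(p),.010)[:2] for p in[(508,65),(558,72),(608,78),(660,85),(710,90)]]
e=t[0]-t[4];yaw=np.arctan2(-e[0],e[1]);print("teeth",np.round(t,4),"span",np.hypot(*e),"yaw",yaw,"origin from teeth",np.mean(t,0)-rot(yaw)@[.045,0])
print("handle top",W(B((594,139)),.067))
E
```

```text
tray [ 0.56114517 -0.17092933 -0.05787316] res mm [ 0.  -1.9 -0.2 -0.7  0.8 -0.1  0.   1.2 -0.3  1.1  0.6 -0.6 -1.2  1.2]
rod 1 [41.7 58.5] [-49.8  49.3] 91.9
rod 2 [38.6 24.7] [-51.6  14.5] 90.8
rod 3 [ 36.9 -12.7] [-55.4 -19.3] 92.5
rod 4 [ 36.6 -44.5] [-54.  -56.9] 91.5
mat [0.56094469 0.19843091] [array([0.637, 0.285]), array([0.614, 0.096]), array([0.486, 0.113]), array([0.508, 0.3  ])] 0.19041538826703303 0.1287911154559888
mat yaw -0.11806327040587036
teeth [[0.6087 0.2631]
 [0.6044 0.2298]
 [0.6007 0.1966]
 [0.5964 0.1619]
 [0.5934 0.1287]] span 0.13530909848489042 yaw -0.11377114349863851 origin from teeth [0.55601411 0.20111951]
handle top [0.55290645 0.19545741 0.067     ]
```

drive_tool(
  increments=[
    {"grip":-1,"tx":0.9,"ty":0.95,"tz":0,"turn":0.8},
    {"grip":-1,"tx":0.9,"ty":0.95,"tz":0,"turn":0.8},
    {"grip":-1,"tx":0.9,"ty":0.95,"tz":0,"turn":0.8},
    {"grip":-1,"tx":0.9,"ty":0.95,"tz":0,"turn":0.8},
    {"grip":-1,"tx":0.9,"ty":0.95,"tz":0,"turn":0.8},
    {"grip":-1,"tx":0.9,"ty":0.95,"tz":0,"turn":0.8},
    {"grip":-1,"tx":0.9,"ty":0.95,"tz":0,"turn":0.8},
    {"grip":-1,"tx":0.9,"ty":0.95,"tz":0,"turn":0.8},
    {"grip":-1,"tx":0.9,"ty":0.95,"tz":0,"turn":0.8},
    {"grip":-1,"tx":0.9,"ty":0.95,"tz":0,"turn":0.8},
    {"grip":-1,"tx":0.9,"ty":0.95,"tz":0,"turn":0.8},
    {"grip":-1,"tx":0.9,"ty":0.95,"tz":0,"turn":0.8},
    {"grip":-1,"tx":0.9,"ty":0.95,"tz":0,"turn":0.8},
    {"grip":-1,"tx":0.9,"ty":0.95,"tz":0,"turn":0.8},
    {"grip":-1,"tx":0.9,"ty":0.95,"tz":0,"turn":0.8},
  ],
)

```text
clock: 1.6
position: [0.5116, -0.227, 0.2259]
ee_rot: [-2.692, -1.618, 0.002]
force: [-0.9, -1.6, -0.0]
width: 0.998
```

drive_tool(
  increments=[
    {"grip":-1,"tx":0.108,"ty":1,"tz":-0.15,"turn":0.358},
    {"grip":-1,"tx":0.108,"ty":1,"tz":-0.15,"turn":0.358},
    {"grip":-1,"tx":0.108,"ty":1,"tz":-0.15,"turn":0.358},
    {"grip":-1,"tx":0.108,"ty":1,"tz":-0.15,"turn":0.358},
    {"grip":-1,"tx":0.108,"ty":1,"tz":-0.15,"turn":0.358},
    {"grip":-1,"tx":0.108,"ty":1,"tz":-0.15,"turn":0.358},
    {"grip":-1,"tx":0.108,"ty":1,"tz":-0.15,"turn":0.358},
    {"grip":-1,"tx":0.108,"ty":1,"tz":-0.15,"turn":0.358},
    {"grip":-1,"tx":0.108,"ty":1,"tz":-0.15,"turn":0.358},
    {"grip":-1,"tx":0.108,"ty":1,"tz":-0.15,"turn":0.358},
    {"grip":-1,"tx":0.108,"ty":1,"tz":-0.15,"turn":0.358},
    {"grip":-1,"tx":0.108,"ty":1,"tz":-0.15,"turn":0.358},
    {"grip":-1,"tx":0.108,"ty":1,"tz":-0.15,"turn":0.358},
  ],
)

```text
clock: 2.9
position: [0.5552, 0.1709, 0.1662]
ee_rot: [2.347, 2.088, -0.003]
force: [0.2, -0.2, -0.8]
width: 1.0
```

```bash
cat >> fit.py <<'E'
def tool():
    s=observe();R=cv2.Rodrigues(np.array(s["ee_rot"]))[0]
    return s,R
E
python3 - <<'E'
from fit import *
s,R=tool();print(s["joints"].round(2),s["position"],"jaw deg",np.degrees(np.arctan2(R[1,1],R[0,1])),"tool z",R[:,2].round(4),s["force"])
im=snap("scene","s1",(320,130,450,210),(800,492))
for x,y in[(.555,.198)]: print(proj("scene",(x,y,.067)),proj("scene",(x,y,.023)))
E
```

```text
[-0.03  0.48 -0.51  1.73  0.27  1.01 -0.75] [0.55519533 0.17092251 0.16617265] jaw deg -6.684480915866059 tool z [-0.0013 -0.0013 -1.    ] [ 0.233947   -0.22445009 -0.79668567]
(np.float64(386.3574420459258), np.float64(162.75520716436938)) (np.float64(384.8985766108791), np.float64(172.4356658490526))
```

View pics/s1.png

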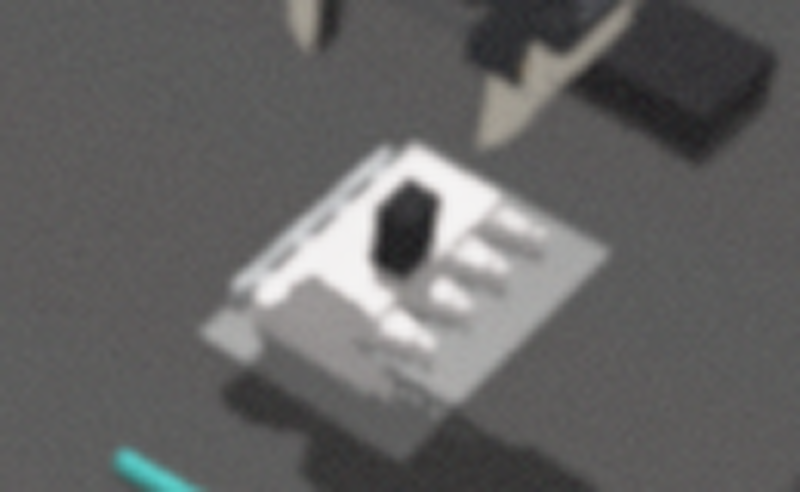

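The scene crop shows the handle's top at about px (387,162.5), predicted (386.4,162.8), so the rake is at (0.555, 0.198). The path is clear. Centre, then descend.

drive_tool(
  increments=[
    {"grip":-1,"tx":0,"ty":0.068,"tz":0,"turn":0.003},
    {"grip":-1,"tx":0,"ty":0.068,"tz":0,"turn":0.003},
    {"grip":-1,"tx":0,"ty":0.068,"tz":-0.1,"turn":0.003},
    {"grip":-1,"tx":0,"ty":0.068,"tz":-0.2,"turn":0.003},
    {"grip":-1,"tx":0,"ty":0.068,"tz":-0.28,"turn":0.003},
    {"grip":-1,"tx":0,"ty":0.068,"tz":-0.34,"turn":0.003},
    {"grip":-1,"tx":0,"ty":0.068,"tz":-0.34,"turn":0.003},
    {"grip":-1,"tx":0,"ty":0.068,"tz":-0.34,"turn":0.003},
  ],
)

```text
clock: 3.75
position: [0.5553, 0.1981, 0.0306]
ee_rot: [-2.344, -2.092, 0.003]
force: [1.0, 0.0, 1.7]
width: 0.999
```

```bash
python3 - <<'E'
from fit import *
s,R=tool();print(s["position"],"jaw deg",np.degrees(np.arctan2(R[1,1],R[0,1])),"tool z",R[:,2].round(4),s["force"])
E
```

```text
[0.55529888 0.19811327 0.0306423 ] jaw deg -6.501113233233535 tool z [-0.0016 -0.0012 -1.    ] [1.03643042 0.00832566 1.69104404]
```

drive_tool(
  newtons=50,
  increments=[
    {"grip":1},
    {"grip":1},
    {"grip":1},
    {"grip":1},
    {"grip":1},
    {"grip":1},
    {"grip":1},
    {"grip":1},
    {"grip":1},
    {"grip":1},
    {"grip":1},
    {"grip":1},
  ],
)

```text
invalid input
```

```bash
python3 - <<'E'
from fit import *
s,R=tool();print(s["position"],"jaw deg",np.degrees(np.arctan2(R[1,1],R[0,1])),"tool z",R[:,2].round(4),s["force"],s["ft_torque"])
E
```

```text
[0.55529888 0.19811327 0.0306423 ] jaw deg -6.501113233233535 tool z [-0.0016 -0.0012 -1.    ] [1.03643042 0.00832566 1.69104404] [ 0.03563661 -0.14924885  0.01365014]
```

All keys seem to be required.

drive_tool(
  newtons=50,
  increments=[
    {"grip":1,"tx":0,"ty":0,"tz":0,"turn":0},
    {"grip":1,"tx":0,"ty":0,"tz":0,"turn":0},
    {"grip":1,"tx":0,"ty":0,"tz":0,"turn":0},
    {"grip":1,"tx":0,"ty":0,"tz":0,"turn":0},
    {"grip":1,"tx":0,"ty":0,"tz":0,"turn":0},
    {"grip":1,"tx":0,"ty":0,"tz":0,"turn":0},
    {"grip":1,"tx":0,"ty":0,"tz":0,"turn":0},
    {"grip":1,"tx":0,"ty":0,"tz":0,"turn":0},
    {"grip":1,"tx":0,"ty":0,"tz":0,"turn":0},
    {"grip":1,"tx":0,"ty":0,"tz":0,"turn":0},
    {"grip":1,"tx":0,"ty":0,"tz":0,"turn":0},
    {"grip":1,"tx":0,"ty":0,"tz":0,"turn":0},
  ],
)

```text
clock: 4.95
position: [0.5551, 0.1981, 0.0306]
ee_rot: [-2.344, -2.092, 0.004]
force: [-1.6, -0.5, 0.9]
width: 0.253
```

```bash
python3 - <<'E'
from fit import *
s,R=tool();print(s["position"],"jaw deg",np.degrees(np.arctan2(R[1,1],R[0,1])),"tool z",R[:,2].round(4),s["force"],s["ft_torque"])
E
```

```text
[0.55510445 0.19814273 0.03058204] jaw deg -6.497207019139867 tool z [-0.0019 -0.0013 -1.    ] [-1.59467366 -0.46990591  0.89165412] [-0.06321347  0.08279003  0.0378879 ]
```

drive_tool(
  increments=[
    {"grip":1,"tx":0,"ty":0,"tz":0.05,"turn":0},
    {"grip":1,"tx":0,"ty":0,"tz":0.12,"turn":0},
    {"grip":1,"tx":0,"ty":0,"tz":0.2,"turn":0},
    {"grip":1,"tx":-0.03,"ty":-0.08,"tz":0.25,"turn":0.01},
    {"grip":1,"tx":-0.06,"ty":-0.2,"tz":0.25,"turn":0.02},
    {"grip":1,"tx":-0.1,"ty":-0.3,"tz":0.25,"turn":0.03},
    {"grip":1,"tx":-0.13,"ty":-0.4,"tz":0.25,"turn":0.04},
    {"grip":1,"tx":-0.16,"ty":-0.5,"tz":0.25,"turn":0.053},
    {"grip":1,"tx":-0.19,"ty":-0.6,"tz":0.25,"turn":0.053},
    {"grip":1,"tx":-0.22,"ty":-0.7,"tz":0.25,"turn":0.053},
    {"grip":1,"tx":-0.25,"ty":-0.8,"tz":0.25,"turn":0.053},
    {"grip":1,"tx":-0.272,"ty":-0.88,"tz":0.25,"turn":0.053},
    {"grip":1,"tx":-0.272,"ty":-0.906,"tz":0.25,"turn":0.053},
    {"grip":1,"tx":-0.272,"ty":-0.906,"tz":0.25,"turn":0.053},
    {"grip":1,"tx":-0.272,"ty":-0.906,"tz":0.25,"turn":0.053},
  ],
)

```text
clock: 6.45
position: [0.4468, -0.1631, 0.1306]
ee_rot: [-2.284, -2.157, 0.002]
force: [-0.2, -0.1, -2.0]
width: 0.257
```

```bash
python3 - <<'E'
from fit import *
s,R=tool();print(s["joints"].round(2),s["position"],"jaw deg",np.degrees(np.arctan2(R[1,1],R[0,1])),"tool z",R[:,2].round(4),s["force"],s["ft_torque"])
im=snap("top","t2",(330,110,440,250),(600,764)[:2] and (471,600))
E
```

```text
[ 0.63  0.36 -0.49  2.01  0.23  0.82 -0.05] [ 0.44676087 -0.16305981  0.13060476] jaw deg -3.2717684955863553 tool z [-1.4e-03 -6.0e-04 -1.0e+00] [-0.18936844 -0.05378729 -1.99877466] [ 0.04019703 -0.11439205  0.02157338]
```

View pics/t2.png

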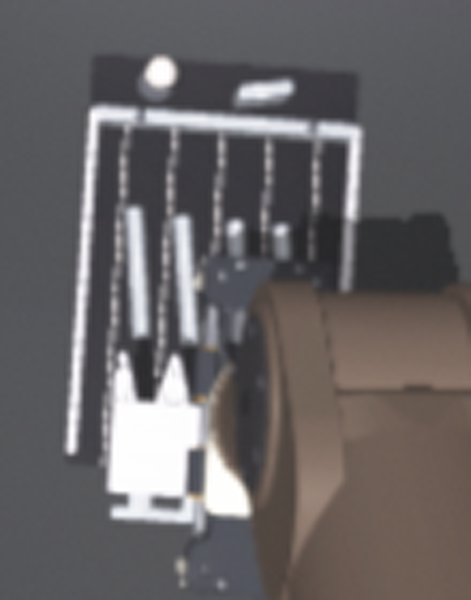

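```bash
python3 - <<'E'
from fit import *
s,R=tool();f=471/110
C=lambda p:up(p,(330,110),f)
q=np.array([.5611,-.1709,-.0579]);T=lambda w:(rot(q[2]).T@(w[:2]-q[:2])*1e3).round(1)
print("tcp in tray",T(s["position"]))
for p,z in [((122,352),.11),((174,354),.11),((109,404),.12),((106,490),.12)]: print(p,T(W(C(p),z)))
E
```

```text
tcp in tray [-114.5    1.7]
(122, 352) [-67.9  70.3]
(174, 354) [-67.  37.]
(109, 404) [-102.1   77.4]
(106, 490) [-156.4   75.9]
```

drive_tool(
  increments=[
    {"grip":1,"tx":0,"ty":-0.006,"tz":-0.06,"turn":0},
    {"grip":1,"tx":0,"ty":-0.006,"tz":-0.12,"turn":0},
    {"grip":1,"tx":0,"ty":-0.006,"tz":-0.17,"turn":0},
    {"grip":1,"tx":0,"ty":-0.006,"tz":-0.2,"turn":0},
    {"grip":1,"tx":0,"ty":-0.006,"tz":-0.22,"turn":0},
    {"grip":1,"tx":0,"ty":-0.006,"tz":-0.23,"turn":0},
    {"grip":1,"tx":0,"ty":-0.006,"tz":-0.238,"turn":0},
    {"grip":1,"tx":0,"ty":-0.006,"tz":-0.238,"turn":0},
    {"grip":1,"tx":0,"ty":-0.006,"tz":-0.238,"turn":0},
  ],
)

```text
clock: 7.4
position: [0.4472, -0.1651, 0.0359]
ee_rot: [2.283, 2.158, -0.002]
force: [-0.4, -0.4, -2.3]
width: 0.256
```

```bash
python3 - <<'E'
from fit import *
s,R=tool();print(s["joints"].round(2),s["position"],"jaw deg",np.degrees(np.arctan2(R[1,1],R[0,1])),"tool z",R[:,2].round(4),s["force"],s["ft_torque"])
im=snap("scene","s3",(250,200,400,310),(800,587))
E
```

```text
[ 0.56  0.5  -0.41  2.1   0.35  0.61 -0.16] [ 0.44718121 -0.16510282  0.03586652] jaw deg -3.2079499955427155 tool z [-7.e-04 -9.e-04 -1.e+00] [-0.3800238  -0.38569842 -2.28394244] [-0.03929494 -0.05436861  0.00195267]
```

View pics/s3.png

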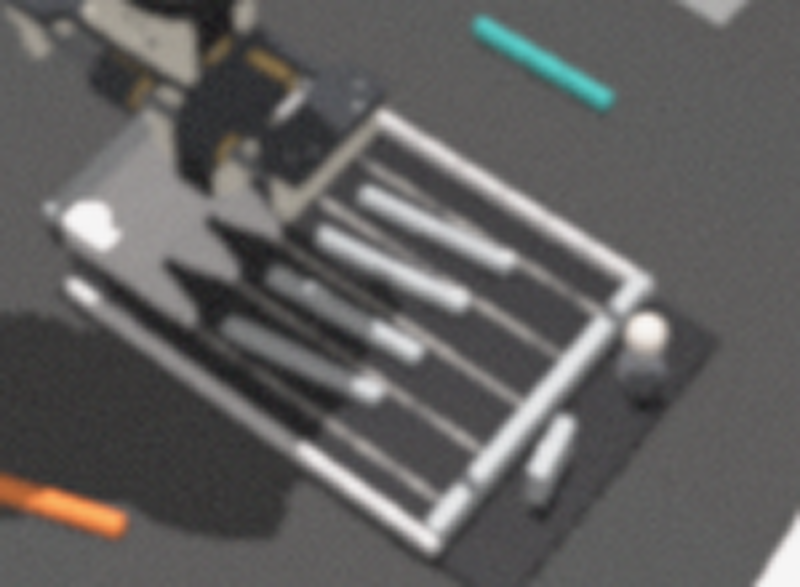

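Teeth tips line up with the lane lines (right-hand tips at crop (195,320) and (240,275)), and the rods lie ahead inside their gaps. I'll comb forward gently.

drive_tool(
  increments=[
    {"grip":1,"tx":0.01,"ty":-0.0006,"tz":0,"turn":0},
    {"grip":1,"tx":0.02,"ty":-0.0012,"tz":0,"turn":0},
    {"grip":1,"tx":0.03,"ty":-0.0017,"tz":0,"turn":0},
    {"grip":1,"tx":0.04,"ty":-0.0023,"tz":0,"turn":0},
    {"grip":1,"tx":0.05,"ty":-0.0029,"tz":0,"turn":0},
    {"grip":1,"tx":0.06,"ty":-0.0035,"tz":0,"turn":0},
    {"grip":1,"tx":0.07,"ty":-0.0041,"tz":0,"turn":0},
    {"grip":1,"tx":0.08,"ty":-0.0046,"tz":0,"turn":0},
    {"grip":1,"tx":0.09,"ty":-0.0052,"tz":0,"turn":0},
    {"grip":1,"tx":0.1,"ty":-0.0058,"tz":0,"turn":0},
  ],
)

```text
clock: 8.45
position: [0.4874, -0.1676, 0.0359]
ee_rot: [2.283, 2.158, -0.002]
force: [-0.2, -0.5, -2.2]
width: 0.259
```

drive_tool(
  increments=[
    {"grip":1,"tx":0.005,"ty":-0.0003,"tz":0,"turn":0},
    {"grip":1,"tx":0.01,"ty":-0.0006,"tz":0,"turn":0},
    {"grip":1,"tx":0.015,"ty":-0.0009,"tz":0,"turn":0},
    {"grip":1,"tx":0.02,"ty":-0.0012,"tz":0,"turn":0},
    {"grip":1,"tx":0.025,"ty":-0.0015,"tz":0,"turn":0},
    {"grip":1,"tx":0.03,"ty":-0.0017,"tz":0,"turn":0},
    {"grip":1,"tx":0.035,"ty":-0.002,"tz":0,"turn":0},
    {"grip":1,"tx":0.04,"ty":-0.0023,"tz":0,"turn":0},
    {"grip":1,"tx":0.045,"ty":-0.0026,"tz":0,"turn":0},
    {"grip":1,"tx":0.05,"ty":-0.0029,"tz":0,"turn":0},
  ],
)

```text
clock: 9.45
position: [0.5076, -0.1687, 0.0359]
ee_rot: [2.283, 2.158, -0.002]
force: [-0.7, -0.7, -2.5]
width: 0.256
```

```bash
cat >> fit.py <<'E'
q=np.array([.5611,-.1709,-.0579]);T=lambda w:(rot(q[2]).T@(w[:2]-q[:2])*1e3).round(1)
def rep():
    s,R=tool();print(s["clock"],"tray xy",T(s["position"]),"z",s["position"][2].round(4),"jaw-tray deg",np.degrees(np.arctan2(R[1,1],R[0,1])-q[2]).round(2),"tz",R[:2,2].round(4),"F tray",(rot(q[2]).T@s["force"][:2]).round(2),s["force"][2].round(2),"M",s["ft_torque"].round(2))
E
python3 -c "
from fit import *
rep()"
```

```text
9.45 tray xy [-53.5  -0.9] z 0.0359 jaw-tray deg 0.1 tz [-0.0008 -0.001 ] F tray [-0.68 -0.76] -2.54 M [-0.22 -0.05  0.06]
```

drive_tool(
  increments=[
    {"grip":1,"tx":0.005,"ty":-0.0003,"tz":0,"turn":0},
    {"grip":1,"tx":0.01,"ty":-0.0006,"tz":0,"turn":0},
    {"grip":1,"tx":0.015,"ty":-0.0009,"tz":0,"turn":0},
    {"grip":1,"tx":0.02,"ty":-0.0012,"tz":0,"turn":0},
    {"grip":1,"tx":0.025,"ty":-0.0015,"tz":0,"turn":0},
    {"grip":1,"tx":0.03,"ty":-0.0017,"tz":0,"turn":0},
    {"grip":1,"tx":0.035,"ty":-0.002,"tz":0,"turn":0},
    {"grip":1,"tx":0.04,"ty":-0.0023,"tz":0,"turn":0},
    {"grip":1,"tx":0.045,"ty":-0.0026,"tz":0,"turn":0},
    {"grip":1,"tx":0.05,"ty":-0.0029,"tz":0,"turn":0},
  ],
)

```text
clock: 10.45
position: [0.5277, -0.1699, 0.0358]
ee_rot: [2.283, 2.158, -0.002]
force: [-1.2, 0.4, -1.9]
width: 0.259
```

drive_tool(
  increments=[
    {"grip":1,"tx":0.005,"ty":-0.0003,"tz":0,"turn":0},
    {"grip":1,"tx":0.01,"ty":-0.0006,"tz":0,"turn":0},
    {"grip":1,"tx":0.015,"ty":-0.0009,"tz":0,"turn":0},
    {"grip":1,"tx":0.02,"ty":-0.0012,"tz":0,"turn":0},
    {"grip":1,"tx":0.025,"ty":-0.0015,"tz":0,"turn":0},
    {"grip":1,"tx":0.03,"ty":-0.0017,"tz":0,"turn":0},
    {"grip":1,"tx":0.035,"ty":-0.002,"tz":0,"turn":0},
    {"grip":1,"tx":0.04,"ty":-0.0023,"tz":0,"turn":0},
    {"grip":1,"tx":0.045,"ty":-0.0026,"tz":0,"turn":0},
    {"grip":1,"tx":0.05,"ty":-0.0029,"tz":0,"turn":0},
  ],
)

```text
clock: 11.45
position: [0.5479, -0.171, 0.0358]
ee_rot: [2.283, 2.158, -0.002]
force: [-1.5, 0.7, -3.3]
width: 0.259
```

```bash
python3 -c "
from fit import *
rep();snap('scene','s4',(250,200,400,310),(800,587))"
```

```text
11.45 tray xy [-13.2  -0.9] z 0.0358 jaw-tray deg 0.11 tz [-0.0009 -0.001 ] F tray [-1.54  0.57] -3.32 M [-0.03  0.14  0.01]
```

View pics/s4.png

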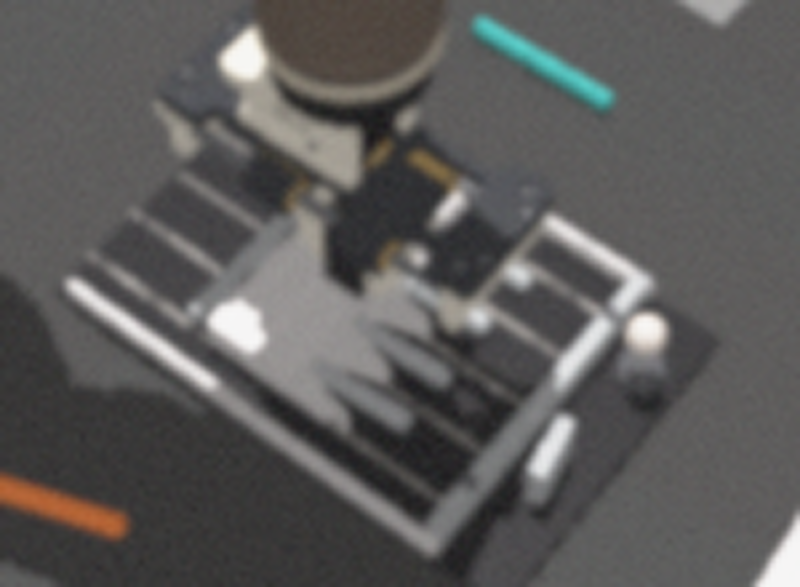

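All four rods are in the gaps and straight. Their front ends are at crop (405,420), (445,378), (485,320) and (522,278).

```bash
python3 -c "
from fit import *
for p in [(405,420),(445,378),(485,320),(522,278)]: print(T(ray('scene',*up(p,(250,200),800/150),.011)))"
```

```text
[ 51.4 -45.7]
[ 52.8 -14.4]
[48.6 25.5]
[48.8 57.9]
```

drive_tool(
  increments=[
    {"grip":1,"tx":0.005,"ty":-0.0003,"tz":0,"turn":0},
    {"grip":1,"tx":0.01,"ty":-0.0006,"tz":0,"turn":0},
    {"grip":1,"tx":0.015,"ty":-0.0009,"tz":0,"turn":0},
    {"grip":1,"tx":0.02,"ty":-0.0012,"tz":0,"turn":0},
    {"grip":1,"tx":0.025,"ty":-0.0015,"tz":0,"turn":0},
    {"grip":1,"tx":0.03,"ty":-0.0017,"tz":0,"turn":0},
    {"grip":1,"tx":0.035,"ty":-0.002,"tz":0,"turn":0},
    {"grip":1,"tx":0.04,"ty":-0.0023,"tz":0,"turn":0},
    {"grip":1,"tx":0.045,"ty":-0.0026,"tz":0,"turn":0},
    {"grip":1,"tx":0.05,"ty":-0.0029,"tz":0,"turn":0},
    {"grip":1,"tx":0.055,"ty":-0.0032,"tz":0,"turn":0},
    {"grip":1,"tx":0.06,"ty":-0.0035,"tz":0,"turn":0},
  ],
)

```text
clock: 12.7
position: [0.5724, -0.1724, 0.0359]
ee_rot: [2.283, 2.158, -0.002]
force: [-1.8, 0.3, -2.5]
width: 0.263
```

drive_tool(
  increments=[
    {"grip":1,"tx":0.0025,"ty":-0.0001,"tz":0,"turn":0},
    {"grip":1,"tx":0.005,"ty":-0.0003,"tz":0,"turn":0},
    {"grip":1,"tx":0.0075,"ty":-0.0004,"tz":0,"turn":0},
    {"grip":1,"tx":0.01,"ty":-0.0006,"tz":0,"turn":0},
    {"grip":1,"tx":0.0125,"ty":-0.0007,"tz":0,"turn":0},
    {"grip":1,"tx":0.015,"ty":-0.0009,"tz":0,"turn":0},
  ],
)

```text
clock: 13.3
position: [0.5785, -0.1728, 0.0359]
ee_rot: [2.283, 2.158, -0.002]
force: [-0.3, -0.1, -2.4]
width: 0.256
```

```bash
python3 -c "
from fit import *
rep();snap('scene','s5',(300,200,400,275),(800,600))"
```

```text
13.3 tray xy [17.5 -0.9] z 0.0359 jaw-tray deg 0.11 tz [-0.0005 -0.0009] F tray [-0.25 -0.09] -2.4 M [0.02 0.23 0.02]
```

View pics/s5.png

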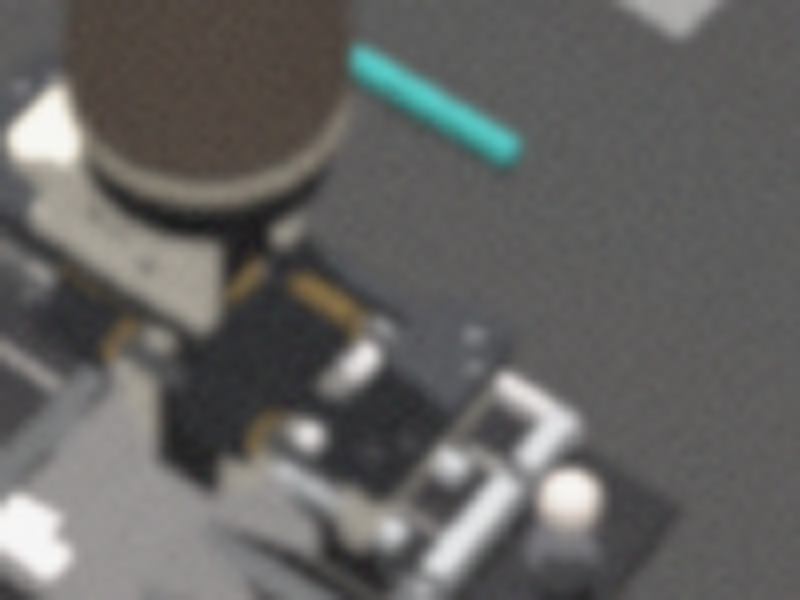

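The rod fronts at (395,530) and (455,465) are about 15 mm short of the stop. I'll creep.

drive_tool(
  increments=[
    {"grip":1,"tx":0.0025,"ty":-0.0001,"tz":0,"turn":0},
    {"grip":1,"tx":0.005,"ty":-0.0003,"tz":0,"turn":0},
    {"grip":1,"tx":0.0075,"ty":-0.0004,"tz":0,"turn":0},
    {"grip":1,"tx":0.01,"ty":-0.0006,"tz":0,"turn":0},
    {"grip":1,"tx":0.0125,"ty":-0.0007,"tz":0,"turn":0},
    {"grip":1,"tx":0.015,"ty":-0.0009,"tz":0,"turn":0},
  ],
)

```text
clock: 13.95
position: [0.5848, -0.1732, 0.0359]
ee_rot: [2.282, 2.158, -0.001]
force: [-0.4, 0.9, -2.6]
width: 0.258
```

drive_tool(
  increments=[
    {"grip":1,"tx":0.00125,"ty":-0.0001,"tz":0,"turn":0},
    {"grip":1,"tx":0.0025,"ty":-0.0001,"tz":0,"turn":0},
    {"grip":1,"tx":0.00375,"ty":-0.0002,"tz":0,"turn":0},
    {"grip":1,"tx":0.005,"ty":-0.0003,"tz":0,"turn":0},
  ],
)

```text
clock: 14.35
position: [0.5868, -0.1733, 0.0359]
ee_rot: [2.282, 2.158, -0.001]
force: [-1.8, -0.3, -3.0]
width: 0.26
```

drive_tool(
  increments=[
    {"grip":1,"tx":0.00125,"ty":-0.0001,"tz":0,"turn":0},
    {"grip":1,"tx":0.0025,"ty":-0.0001,"tz":0,"turn":0},
    {"grip":1,"tx":0.00375,"ty":-0.0002,"tz":0,"turn":0},
    {"grip":1,"tx":0.005,"ty":-0.0003,"tz":0,"turn":0},
  ],
)

```text
clock: 14.75
position: [0.5889, -0.1734, 0.0359]
ee_rot: [2.282, 2.158, -0.001]
force: [-1.9, 0.4, -2.4]
width: 0.261
```

```bash
python3 -c "
from fit import *
rep()"
```

```text
14.75 tray xy [27.9 -0.9] z 0.0359 jaw-tray deg 0.11 tz [-0.0002 -0.0009] F tray [-1.94  0.33] -2.4 M [ 0.01  0.26 -0.01]
```

drive_tool(
  increments=[
    {"grip":1,"tx":0.001,"ty":-0.0001,"tz":0,"turn":0},
    {"grip":1,"tx":0.002,"ty":-0.0001,"tz":0,"turn":0},
    {"grip":1,"tx":0.003,"ty":-0.0002,"tz":0,"turn":0},
  ],
)

```text
clock: 15.05
position: [0.5901, -0.1734, 0.0359]
ee_rot: [2.282, 2.158, -0.001]
force: [-1.9, 0.1, -1.2]
width: 0.257
```

drive_tool(
  increments=[
    {"grip":1,"tx":0.001,"ty":-0.0001,"tz":0,"turn":0},
    {"grip":1,"tx":0.002,"ty":-0.0001,"tz":0,"turn":0},
    {"grip":1,"tx":0.003,"ty":-0.0002,"tz":0,"turn":0},
  ],
)

```text
clock: 15.35
position: [0.5913, -0.1735, 0.0359]
ee_rot: [2.282, 2.158, -0.001]
force: [-1.0, 0.3, -1.9]
width: 0.26
```

drive_tool(
  increments=[
    {"grip":1,"tx":0.001,"ty":-0.0001,"tz":0,"turn":0},
    {"grip":1,"tx":0.002,"ty":-0.0001,"tz":0,"turn":0},
  ],
)

```text
clock: 15.55
position: [0.5917, -0.1736, 0.0358]
ee_rot: [-2.283, -2.158, 0.002]
force: [-2.9, 0.6, 0.2]
width: 0.261
```

```bash
python3 -c "
from fit import *
rep()"
```

```text
15.55 tray xy [30.7 -0.9] z 0.0358 jaw-tray deg 0.1 tz [-0.0011 -0.0009] F tray [-2.96  0.38] 0.17 M [0.02 0.85 0.03]
```

The moment jumped and the move fell short, so it is in contact. I'll add small nudges.

drive_tool(
  increments=[
    {"grip":1,"tx":0.001,"ty":0,"tz":0,"turn":0},
    {"grip":1,"tx":0.001,"ty":0,"tz":0,"turn":0},
  ],
)

```text
clock: 15.75
position: [0.5917, -0.1736, 0.0357]
ee_rot: [-2.282, -2.158, 0.003]
force: [-4.2, 0.2, 0.4]
width: 0.259
```

```bash
python3 -c "
from fit import *
rep()"
```

```text
15.75 tray xy [30.7 -0.9] z 0.0357 jaw-tray deg 0.1 tz [-0.0019 -0.0009] F tray [-4.25 -0.02] 0.37 M [ 0.05  0.88 -0.03]
```

drive_tool(
  increments=[
    {"grip":1,"tx":0.0015,"ty":0,"tz":0,"turn":0},
    {"grip":1,"tx":0.002,"ty":-0.0001,"tz":0,"turn":0},
    {"grip":1,"tx":0.002,"ty":-0.0001,"tz":0,"turn":0},
  ],
)

```text
clock: 16.05
position: [0.5918, -0.1736, 0.0355]
ee_rot: [-2.282, -2.157, 0.005]
force: [-5.6, 0.2, 0.8]
width: 0.257
```

```bash
python3 -c "
from fit import *
rep()"
```

```text
16.05 tray xy [30.8 -0.9] z 0.0355 jaw-tray deg 0.09 tz [-0.0034 -0.0008] F tray [-5.65 -0.18] 0.8 M [ 0.1   1.22 -0.05]
```

drive_tool(
  increments=[
    {"grip":1,"tx":0.0025,"ty":-0.0001,"tz":0.0005,"turn":0},
    {"grip":1,"tx":0.003,"ty":-0.0002,"tz":0.0005,"turn":0},
    {"grip":1,"tx":0.0035,"ty":-0.0002,"tz":0.0005,"turn":0},
    {"grip":1,"tx":0.0035,"ty":-0.0002,"tz":0.0005,"turn":0},
    {"grip":1,"tx":0.0035,"ty":-0.0002,"tz":0.0005,"turn":0},
  ],
)

```text
clock: 16.55
position: [0.5919, -0.1737, 0.0355]
ee_rot: [-2.281, -2.155, 0.008]
force: [-6.9, 0.4, 1.9]
width: 0.26
```

```bash
python3 -c "
from fit import *
rep();snap('scene','s6',(300,200,400,275),(800,600))"
```

```text
16.55 tray xy [30.9 -1. ] z 0.0355 jaw-tray deg 0.08 tz [-0.0058 -0.0008] F tray [-6.88  0.01] 1.9 M [ 0.09  1.64 -0.08]
```

View pics/s6.png

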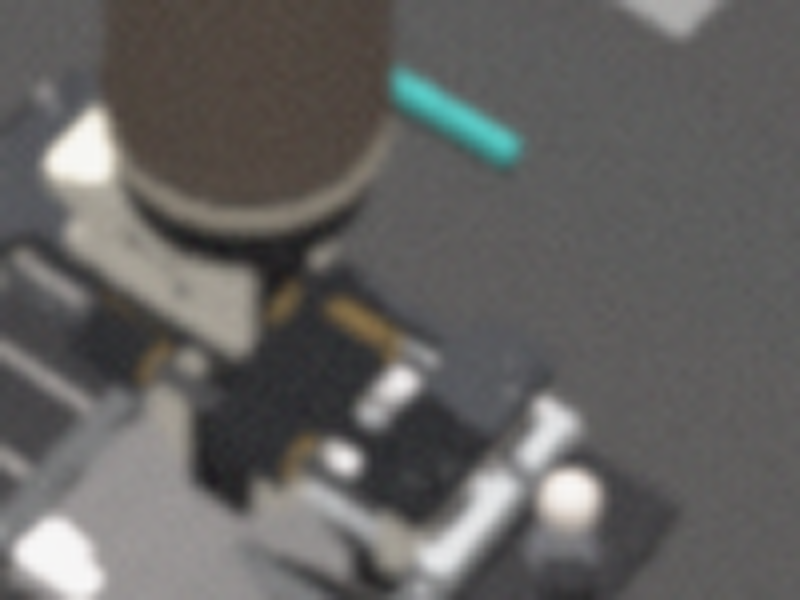

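drive_tool(
  increments=[
    {"grip":1,"tx":0.004,"ty":-0.0002,"tz":0.0005,"turn":0},
    {"grip":1,"tx":0.0045,"ty":-0.0003,"tz":0.0005,"turn":0},
    {"grip":1,"tx":0.0045,"ty":-0.0003,"tz":0.0005,"turn":0},
    {"grip":1,"tx":0.0045,"ty":-0.0003,"tz":0.0005,"turn":0},
    {"grip":1,"tx":0.0045,"ty":-0.0003,"tz":0.0005,"turn":0},
    {"grip":1,"tx":0.0045,"ty":-0.0003,"tz":0.0005,"turn":0},
  ],
)

```text
clock: 17.2
position: [0.5921, -0.1737, 0.0353]
ee_rot: [-2.279, -2.154, 0.011]
force: [-8.3, 1.2, 2.2]
width: 0.261
```

drive_tool(
  increments=[
    {"grip":1,"tx":0.002,"ty":0,"tz":0.001,"turn":0},
    {"grip":1,"tx":0,"ty":0,"tz":0.001,"turn":0},
    {"grip":1,"tx":-0.002,"ty":0,"tz":0.001,"turn":0},
    {"grip":1,"tx":-0.002,"ty":0,"tz":0.001,"turn":0},
    {"grip":1,"tx":-0.002,"ty":0,"tz":0.001,"turn":0},
  ],
)

```text
clock: 17.7
position: [0.5918, -0.1737, 0.0358]
ee_rot: [-2.28, -2.154, 0.01]
force: [-0.8, -0.5, -2.5]
width: 0.258
```

```bash
python3 -c "
from fit import *
rep()"
```

```text
17.7 tray xy [30.8 -1. ] z 0.0358 jaw-tray deg 0.07 tz [-0.008  -0.0006] F tray [-0.77 -0.52] -2.52 M [-0.04  0.17  0.  ]
```

8.3 N was held with the rods on the stop, and the load is now off. I'll lift straight up slowly.

drive_tool(
  increments=[
    {"grip":1,"tx":0,"ty":0,"tz":0.004,"turn":0},
    {"grip":1,"tx":0,"ty":0,"tz":0.008,"turn":0},
    {"grip":1,"tx":0,"ty":0,"tz":0.012,"turn":0},
    {"grip":1,"tx":0,"ty":0,"tz":0.016,"turn":0},
    {"grip":1,"tx":0,"ty":0,"tz":0.02,"turn":0},
    {"grip":1,"tx":0,"ty":0,"tz":0.024,"turn":0},
    {"grip":1,"tx":0,"ty":0,"tz":0.028,"turn":0},
    {"grip":1,"tx":0,"ty":0,"tz":0.034,"turn":0},
    {"grip":1,"tx":0,"ty":0,"tz":0.042,"turn":0},
    {"grip":1,"tx":0,"ty":0,"tz":0.055,"turn":0},
    {"grip":1,"tx":0,"ty":0,"tz":0.08,"turn":0},
    {"grip":1,"tx":0,"ty":0,"tz":0.12,"turn":0},
    {"grip":1,"tx":0,"ty":0,"tz":0.18,"turn":0},
    {"grip":1,"tx":0,"ty":0,"tz":0.24,"turn":0},
    {"grip":1,"tx":0,"ty":0,"tz":0.25,"turn":0},
    {"grip":1,"tx":0,"ty":0,"tz":0.25,"turn":0},
  ],
)

```text
clock: 19.3
position: [0.5924, -0.1738, 0.1368]
ee_rot: [-2.281, -2.155, 0.008]
force: [-0.7, -0.0, -2.9]
width: 0.262
```

```bash
python3 -c "
from fit import *
rep()"
```

```text
19.3 tray xy [31.4 -1.1] z 0.1368 jaw-tray deg 0.07 tz [-0.0059 -0.0013] F tray [-0.71 -0.08] -2.94 M [-0.04 -0.17  0.02]
```

drive_tool(
  increments=[
    {"grip":1,"tx":-0.01,"ty":0.06,"tz":0,"turn":0},
    {"grip":1,"tx":-0.02,"ty":0.15,"tz":0,"turn":-0.01},
    {"grip":1,"tx":-0.03,"ty":0.25,"tz":0,"turn":-0.02},
    {"grip":1,"tx":-0.04,"ty":0.35,"tz":0,"turn":-0.03},
    {"grip":1,"tx":-0.05,"ty":0.45,"tz":0,"turn":-0.04},
    {"grip":1,"tx":-0.06,"ty":0.55,"tz":0,"turn":-0.05},
    {"grip":1,"tx":-0.078,"ty":0.65,"tz":0,"turn":-0.055},
    {"grip":1,"tx":-0.078,"ty":0.75,"tz":0,"turn":-0.055},
    {"grip":1,"tx":-0.078,"ty":0.85,"tz":0,"turn":-0.055},
    {"grip":1,"tx":-0.078,"ty":0.91,"tz":0,"turn":-0.055},
    {"grip":1,"tx":-0.078,"ty":0.928,"tz":0,"turn":-0.055},
    {"grip":1,"tx":-0.078,"ty":0.928,"tz":0,"turn":-0.055},
    {"grip":1,"tx":-0.078,"ty":0.928,"tz":0,"turn":-0.055},
  ],
)

```text
clock: 20.6
position: [0.561, 0.1955, 0.1358]
ee_rot: [-2.344, -2.087, 0.011]
force: [-0.4, -0.7, -2.8]
width: 0.259
```

```bash
python3 -c "
from fit import *
rep();print(observe()['position'])
im=snap('top','t7');b=cv2.resize(im[112:228,338:424],None,fx=5,fy=5,interpolation=cv2.INTER_CUBIC);cv2.imwrite('pics/t7c.png',b)"
```

```text
20.6 tray xy [-21.3 365.8] z 0.1358 jaw-tray deg -3.31 tz [-0.0073 -0.0026] F tray [-0.4  -0.73] -2.82 M [-0.08 -0.17 -0.03]
[0.56104508 0.19551988 0.13581951]
```

View pics/t7c.png

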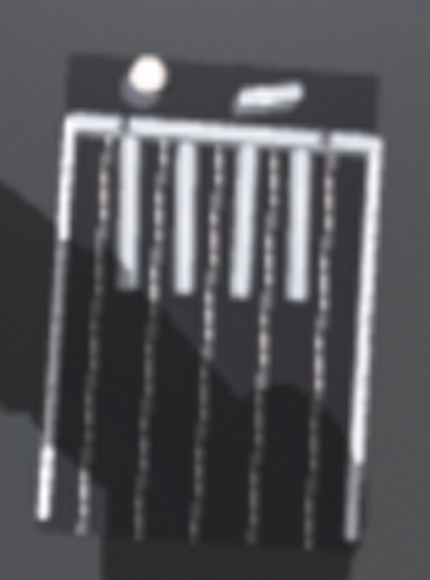

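```bash
python3 -c "
from fit import *
for a,b in [((130,138),(125,289)),((188,143),(183,294)),((246,147),(239,298)),((300,150),(297,300))]:
  p,r=T(W(A(a),.015)),T(W(A(b),.015));print(p,r,'mid',(p+r)/2,'ang',((p-r)[1]/90).round(3))"
```

```text
[98.7 54.9] [ 7.6 52.3] mid [53.15 53.6 ] ang 0.029
[98.1 20. ] [ 7.  17.5] mid [52.55 18.75] ang 0.028
[ 98.1 -14.9] [  6.9 -16.1] mid [ 52.5 -15.5] ang 0.013
[ 98.5 -47.4] [  8.  -50.8] mid [ 53.25 -49.1 ] ang 0.038
```

All four rods are in their lanes with mids at x≈53 mm, within 3 mm of the lane middles and under 0.04 rad. Placing the rake.

drive_tool(
  increments=[
    {"grip":1,"tx":0,"ty":0.004,"tz":-0.08,"turn":0},
    {"grip":1,"tx":0,"ty":0.004,"tz":-0.15,"turn":0},
    {"grip":1,"tx":0,"ty":0.004,"tz":-0.2,"turn":0},
    {"grip":1,"tx":0,"ty":0.004,"tz":-0.23,"turn":0},
    {"grip":1,"tx":0,"ty":0.004,"tz":-0.245,"turn":0},
    {"grip":1,"tx":0,"ty":0.004,"tz":-0.255,"turn":0},
    {"grip":1,"tx":0,"ty":0.004,"tz":-0.259,"turn":0},
    {"grip":1,"tx":0,"ty":0.004,"tz":-0.262,"turn":0},
    {"grip":1,"tx":0,"ty":0.004,"tz":-0.264,"turn":0},
    {"grip":1,"tx":0,"ty":0.004,"tz":-0.264,"turn":0},
  ],
)

```text
clock: 21.65
position: [0.5616, 0.197, 0.0309]
ee_rot: [-2.345, -2.087, 0.01]
force: [0.3, -1.0, -2.1]
width: 0.261
```

```bash
python3 -c "
from fit import *
rep();print(observe()['position'])"
```

```text
21.65 tray xy [-20.8 367.3] z 0.0309 jaw-tray deg -3.35 tz [-0.0062 -0.0023] F tray [ 0.31 -0.97] -2.1 M [-0.03 -0.24 -0.05]
[0.56155438 0.19696317 0.03085402]
```

Nearly touching. I'll settle another 0.6 mm, then release.

drive_tool(
  increments=[
    {"grip":1,"tx":0,"ty":0,"tz":-0.001,"turn":0},
    {"grip":1,"tx":0,"ty":0,"tz":-0.002,"turn":0},
    {"grip":1,"tx":0,"ty":0,"tz":-0.002,"turn":0},
  ],
)

```text
clock: 21.95
position: [0.5617, 0.197, 0.0307]
ee_rot: [-2.345, -2.087, 0.009]
force: [-2.0, -0.9, 5.4]
width: 0.26
```

drive_tool(
  increments=[
    {"grip":-1,"tx":0,"ty":0,"tz":0,"turn":0},
    {"grip":-1,"tx":0,"ty":0,"tz":0,"turn":0},
    {"grip":-1,"tx":0,"ty":0,"tz":0,"turn":0},
    {"grip":-1,"tx":0,"ty":0,"tz":0,"turn":0},
    {"grip":-1,"tx":0,"ty":0,"tz":0,"turn":0},
    {"grip":-1,"tx":0,"ty":0,"tz":0,"turn":0},
    {"grip":-1,"tx":0,"ty":0,"tz":0,"turn":0},
    {"grip":-1,"tx":0,"ty":0,"tz":0,"turn":0},
    {"grip":-1,"tx":0,"ty":0,"tz":0,"turn":0},
    {"grip":-1,"tx":0,"ty":0,"tz":0,"turn":0},
  ],
)

```text
clock: 22.95
position: [0.5617, 0.197, 0.0307]
ee_rot: [-2.345, -2.087, 0.009]
force: [-0.6, 0.6, -0.1]
width: 0.993
```

drive_tool(
  increments=[
    {"grip":-1,"tx":0,"ty":0,"tz":0.03,"turn":0},
    {"grip":-1,"tx":0,"ty":0,"tz":0.1,"turn":0},
    {"grip":-1,"tx":0,"ty":0,"tz":0.2,"turn":0},
    {"grip":-1,"tx":0,"ty":0,"tz":0.3,"turn":0},
    {"grip":-1,"tx":0,"ty":0,"tz":0.4,"turn":0},
    {"grip":-1,"tx":-0.1,"ty":0,"tz":0.45,"turn":0},
    {"grip":-1,"tx":-0.2,"ty":0,"tz":0.45,"turn":0},
    {"grip":-1,"tx":-0.3,"ty":0,"tz":0.45,"turn":0},
    {"grip":-1,"tx":-0.3,"ty":0,"tz":0.45,"turn":0},
    {"grip":-1,"tx":-0.3,"ty":0,"tz":0.45,"turn":0},
    {"grip":-1,"tx":-0.3,"ty":0,"tz":0.45,"turn":0},
  ],
)

```text
clock: 24.05
position: [0.4429, 0.197, 0.2113]
ee_rot: [-2.346, -2.087, 0.007]
force: [0.3, 0.2, -0.2]
width: 0.998
```

```bash
python3 -c "
from fit import *
rep()
im=snap('top','t8');im=cv2.imread('pics/t8_raw.png');b=cv2.resize(im[110:240,210:430],None,fx=3.6,fy=3.6,interpolation=cv2.INTER_CUBIC);cv2.imwrite('pics/t8c.png',b)"
```

```text
24.05 tray xy [-139.3  360.4] z 0.2113 jaw-tray deg -3.39 tz [-0.0042 -0.0018] F tray [0.25 0.22] -0.17 M [-0.04 -0.12  0.02]
```

View pics/t8c.png

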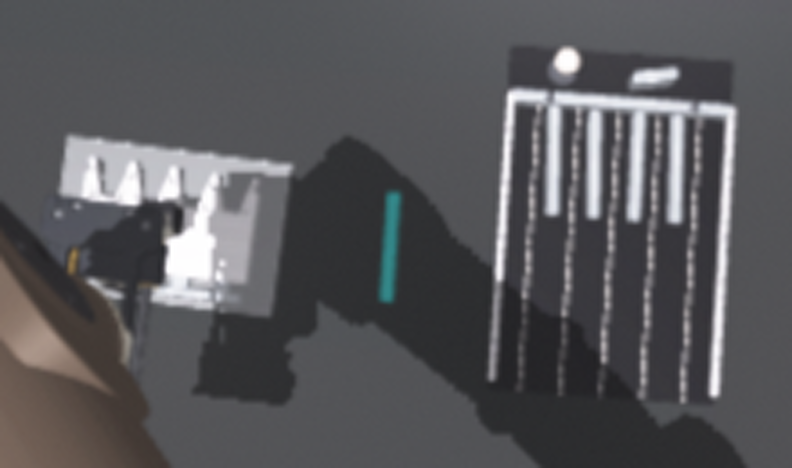

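The rake stands flat on its mat (teeth tips at crop (95–255,160–180)), and the rods lie straight in their lanes against the stop. The gripper is clear.

```bash
python3 -c "
from cell import *
print(sign_off())"
```

```text
the job is handed in; nothing more can be done
None
```

The four rods are combed into their lanes and pushed up to the stop. The rake is back on its mat and the job is handed in at about 24 s; the hand-in gives no verdict.

- **Rake:** I gripped it by the handle, lowered it behind the rods about 2 mm above the floor, and combed them forward slowly. After release the top picture shows it standing on its mat with the arm clear. By the release position it is within a few millimetres of the mat centre.
- **Push:** Contact came at rake x ≈ 31 mm in the tray frame. I built the force up gently to 8.3 N at the wrist and held it for about half a second. I then eased off and lifted straight up.
- **Rods:** After the lift, the top picture put every rod middle at x ≈ 52.5–53 mm. All are within 3 mm of their lane middles and within 0.04 rad of the tray axis.

**Not certain:**
- The pushers looked rigid and the rods differ slightly in length, so I could not feel each rod bear separately. The wrist force only shows the total.
- Partway through combing, the scene camera gave y values about 4 to 8 mm higher than the top camera. I went by the lane lines, and the top camera confirmed them at the end.
- I did not measure the bystanders again. The ball and gauge block look unmoved, and so does the turquoise look-alike.

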